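Show the dust-box filter against the light panel

ROBOT

A 6-joint arm with a two-finger parallel gripper is mounted at the origin on the work surface. World frame = base frame: x ahead of the robot, y to its left, z up, the work surface at z = 0. Lengths are in m, angles in rad, forces in N, time in s.
With the tool pointing down it reaches from about 0.35 to 0.875 m from the base axis. Payload 4.2 kg.
Tool frame: the origin (TCP) lies midway between the tips of the shut fingers; the grasp point (between the pads) lies 19 mm behind it; z points along the fingers, y is the line along which they close (so a half turn about z gives the same grasp; the last joint's range is limited). The gripper opens to 87 mm and grips with 3 to 60 N. Pads are 19 mm wide; open, the fingers measure 117 mm over their backs; the gripper's body (75 mm by 190 mm) begins 51 mm behind the grasp point.
Start: joints at [0.259, 0.385, 0.008, 0, -1.194, -0.259], TCP at [0.625, 0, 0.223] pointing down, gripper open.
Joint ranges: [-3.14, 3.14], [-1.21, 2.06], [-1.07, 1.41], [-3.16, 2.05], [-2.99, -0.16], [-3.1, 3.1]. Speed limits (rad/s): [2.79, 2.79, 3.14, 3.14, 3.14, 3.14].

INTERFACE

Orientations are given as a unit quaternion [w, x, y, z].
In Python, from cell import telemetry, eyes, manip, spotter gives the robot as it stands. The module is installed in compiled form; this text tells all that it offers.
- The arm moves only by the tool play_rows, never from a script. Its argument "moves" is one flat list of numbers, 5 for each row, row after row: the shift along the tool's x, y, z in mm, then the turn about the tool's z in rad, then the gripper command: -1 is fully open, 1 is shut, values between are in proportion. In form: [tx, ty, tz, roll, gripper, tx, ty, tz, roll, gripper, ...]. A call has exactly 8 rows; each row is the pose to reach, as a shift and turn from the pose commanded when the call began, along the tool's axes at that moment; what a row does not reach only later rows make up. A row lasts 1/12 s, in which the tool goes at most 41.7 mm and 7.16 degrees, less where a joint would pass 70% of its speed; a pose out of reach is approached as far as the arm can. A call with a gripper value outside its range is refused whole. The fingers move at their own pace and stop on an object; "squeeze" is the grip in N (left out, the last holds). Time passes only in rows, so rows that repeat a pose let the fingers close, or fill a call up. It gives the time, the measured TCP pose, the force, the opening and the grip force at its end, in the units of the state.
- telemetry.get_obs(): the state, without advancing time (a new reading comes with each control period).
- eyes.snapshot(name): name is "scene" or "side" or "wrist"; returns (picture, depth): 384x512x3 uint8, red, green, blue; 384x512 float32, m along the optical axis (not along the pixel's ray), 0 where there is no reading.
- eyes.camera_model(name): a dict with "camera_matrix" (3x3 intrinsics, pixels), "R" (3x3) and "t" (3): a world point X has camera coordinates R X + t. Camera axes: x right, y down, z forward; pixel columns grow to the right and rows downward; lengths in m; the calibration is good to about 2 mm. A picture is of the moment at which its call begins: read the wrist's pose just before it. camera_model takes no time and is no camera call; for the wrist camera it gives the pose at the moment of the call.
- manip.close_job(): hands the job in; it is judged then, once.
Trained networks look in the newest picture that a camera, given by its name, has taken for a name from the list of things; names that differ only in an ending like _2 or _b are one class to them, and where a whole thing is asked for, a point or a joint stands for the part that bears it (a point fixed in the world has none). Each returns a list of dicts, best first, with "p" (0 to 1); they miss things now and then, are a little off and sometimes report something else, mostly with a low value. They report only what shows in the picture. A call takes as long as a camera call. They do not tell look-alikes from the thing itself.
- spotter.masks_of(camera, name): "region" (384x512 bool, what is visible of it) and "extent" ([left, top, right, bottom] in pixels, round what is visible of it).
The state is a dict: "t": time; "joints": joint angles; "dq": joint speeds; "joint_efforts": joint torques, N m; "position": TCP position; "tcp_rot": TCP orientation; "force": force on the tool from outside, world axes, zero at the start; "wrist_torque": the same for the moment, N m; "gripper_width": finger opening in m; "grip_force": force on a finger pad.
Only numpy, scipy, OpenCV 4.12 (cv2) and the standard library are available. Lean on these libraries where they do the work, as an engineer would, in place of code of your own. Each camera call takes 0.05 s, during which the arm holds its last target. There are 200 camera calls.

TASK

In the furniture workshop, lift the metal flap of the green dust box by its red bar until it stays open, leaving it open, and draw the filter plate with the orange tab straight up out of its slot, leaving the grey-tabbed one home. Hold the orange-tabbed plate up in front of the middle of the lit face of the light panel, about 9 cm away from that face, upright and square to it, so that one could see how clogged it is; finish while still holding it there, touching nothing else with it. Leave the glue bottle, the tin and the sanding block where they are.

Things in the scene. Friction and masses are not known exactly. Their poses are not given: they have to be found in the camera images.
- box: green dust box, fixed, 160 (its x) x 180 (y) x 125 mm high, walls 5 mm; origin at its underside's centre. Its louvred -x side faces roughly to the robot; the flap hinges on the top edge of its +x side. Inside, two upright plates stand in slots at x = -40 and +20 mm, y = 0, either plate in either slot; ribs up to 65 mm high guide their side edges with 1.8 mm play at each face; nothing latches.
- flap (a joint): angle of the aluminium flap (165 long, 180 wide, 6 mm thick, 0.15 to 0.3 kg): 0 = shut, flat on the rim; grows as its front edge is lifted; 2.0 rad = stop, leaning away from the robot. No spring, little friction: it falls shut below about 1.35 rad and balances near 1.5; beyond about 1.65 rad it tips over to the stop and stays there.
- flap_hinge (a point): middle of the flap's hinge line: 80 mm along the box's +x from its centre, 125 mm above the bench; the line runs along the box's y. This frame turns with the flap about +y (shut: parallel to the box frame).
- flap_bar (a point): middle of the red round bar handle on the flap: diameter 10 mm, 90 mm long along the box's y, 35 mm free gap below it; shut: 150 mm from the hinge line towards the robot and 46 mm above it. The flap's edge is 15 mm beyond the bar. Being round, the bar turns in a grip across it, so a gripper can stay pointing down while the flap opens.
- filter_c (a point): the filter plate to be shown: aluminium frame with brown mesh, upright, 14 mm thick (its x), 124 mm wide (its y), 70 mm high, with an ORANGE tab on top. Point: centre of the frame, 35 mm above its lower edge (in its slot: 40 mm above the bench). z points up the plate. 0.15 to 0.28 kg.
- filter_tab (a point): grip point on the orange tab, 57 mm above the frame's centre, 14 mm below the tab's top. Tab 14 mm thick (plate's x), 44 wide (y), 36 high, on the middle of the frame's top edge; its top is 14 mm below the box's rim. At least 25 mm is free at both of its faces in either slot.
- spare_c (a point): the other plate, the same but with grey mesh and a GREY tab; stays in its slot. Point: centre of its frame.
- panel_face (a point): centre of the pale lit face of the upright light panel: face 172 x 132 mm, in a black casing 190 wide x 150 high x 20 mm thick, fixed on a foot; the point is 160 mm above the bench. Lit face looks along this frame's -x; y runs across the face, z up. Casing top 235 mm above the bench.
- panel: the light panel with its foot (foot 100 x 150 x 12 mm), origin on the bench under the casing's centre, axes as point panel_face.
- filter: the same filter plate, origin at the middle of its lower edge, 35 mm below point filter_c.
- glue_c (a point): yellow glue bottle standing, diameter 56, height 150 mm; point half-way up. Leave alone.
- tin_c (a point): small blue tin standing, diameter 70, height 80 mm; point half-way up. Leave alone.
- sander_c (a point): cork sanding block with a wooden top, 60 x 100 x 40 mm; point half-way up. Leave alone.
There are look-alikes about, which are no part of the job. Of the things like the panel, leave any that is brown or yellow; of the rest the larger one is meant.

How it is judged:
On the way, in this order (a step that is already met when the one before it is completed fails the run):
1. the flap is open past upright (over 1.5 rad) (value of joint flap above 1.5 rad), for 0.3 s.
2. the orange-tabbed plate is gripped and drawn clear above the box's rim (z of filter_c in the frame of box above 0.163 m and contact force between the fingers and filter above 1 N and value of joint flap above 1.5 rad), for 0.1 s.
At the end, for the whole second after the job is handed in: Gripped and still: frame centre 50-135 mm before the lit face, within 40 mm of its centre sideways and in height, upright to 0.2 rad, square to 0.25 rad, touching neither panel nor box. Flap over 1.5 rad, grey-tabbed plate home (12 mm), bottle, tin, block within 30 mm, 0.35 rad (x of filter_c in the frame of panel_face between -0.135 and -0.05 m and y of filter_c in the frame of panel_face between -0.04 and 0.04 m and z of filter_c in the frame of panel_face between -0.04 and 0.04 m and angle between filter_c's own z axis and vertical below 0.2 rad and angle between the x axis of filter_c and the x axis of panel_face, either way round below 0.25 rad and height (world z) of filter_c above 0.11 m and linear speed of filter below 0.03 m/s and contact force between the fingers and filter above 2 N and contact force between filter and panel below 0.3 N and contact force between filter and box below 0.3 N and value of joint flap above 1.5 rad and z of spare_c in the frame of box between 0.03 and 0.05 m and distance of spare_c from where it was at the start of the episode below 0.012 m and distance of each of glue_c, tin_c, sander_c from where it was at the start of the episode below 0.03 m and angle between each of glue_c, tin_c, sander_c's own z axis and vertical below 0.35 rad); the arm keeps its last pose, push and grip.
It fails at once if glue bottle, tin or sanding block disturbed (over 30 mm or tipped) (not (distance of each of glue_c, tin_c, sander_c from where it was at the start of the episode below 0.03 m and angle between each of glue_c, tin_c, sander_c's own z axis and vertical below 0.35 rad)).
It fails at once if the grey-tabbed plate is lifted more than 20 mm (z of spare_c in the frame of box above 0.06 m).
It also fails if it takes over 54 s, if anything falls off the work surface, if the arm or the gripper's body presses on something with over 40 N, if the wrist force passes 120 N, or if a joint passes its speed limit or range.

## Working session

There is one attempt and no reset: what is moved stays moved. The work goes in short steps, Python scripts to look and compute and a tool call to move; the robot and the scene stay as the last step left them, time stands still between calls to the robot, and variables do not carry over. Pictures are saved under pics/ and viewed, at most 10 in all, crops included, and the job is handed in when it is done.

Besides the shell and the picture viewer there is one more tool, called by a JSON object that holds its "api" and its "payload", one argument or row to a line. play_rows: Moves the arm, as the interface text tells. Its arguments: {"type":"object","properties":{"moves":{"type":"array","items":{"type":"number"}},"squeeze":{"type":"number"}},"required":["moves"]}

```bash
mkdir -p pics
python3 - <<'E'
from cell import telemetry, eyes, manip, spotter
import cv2, numpy as np
o=telemetry.get_obs(); print(o)
ims=[]
for n in ["scene","side","wrist"]:
    im,d=eyes.snapshot(n); m=eyes.camera_model(n); np.savez(f"{n}0.npz",im=im,d=d,K=m["camera_matrix"],R=m["R"],t=m["t"])
    ims.append(im[:,:,::-1]); print(n, -np.array(m["R"]).T@m["t"])
    if n!="wrist":
      for k in ["box","flap_bar","filter_c","panel","glue_c","tin_c","sander_c"]:
        for r in spotter.masks_of(n,k)[:4]: print(n,k,round(r["p"],2),r["extent"])
for n,i in zip("abc",ims): pass
cv2.imwrite("pics/scene.png",cv2.resize(ims[0],(800,600)));cv2.imwrite("pics/side.png",cv2.resize(ims[1],(800,600)))
E
```

```text
{'t': 0.0, 'joints': array([ 2.58619104e-01,  3.85552269e-01,  6.58314127e-03, -5.53872162e-04,
       -1.19400560e+00, -2.58603822e-01]), 'dq': array([ 0.00041618,  0.00018931, -0.00040867, -0.00111409, -0.00014438,
       -0.00114265]), 'joint_efforts': array([ 5.69075401e-04, -3.90661991e+01,  1.87403029e+01,  4.22001421e+00,
        1.09914420e-02, -1.81494070e-04]), 'position': array([6.24368017e-01, 3.86558059e-05, 2.21437361e-01]), 'tcp_rot': array([-0.00081213, -0.70703949,  0.70717318,  0.00077011]), 'force': array([-0.38232139,  0.07605766,  0.63203381]), 'wrist_torque': array([0.03805811, 0.02155009, 0.018458  ]), 'grip_force': 0.0, 'gripper_width': 0.0871459143422136}
scene [0.92093419 0.55032338 1.10184237]
scene box 0.69 [132.0, 103.5, 212.6, 170.4]
scene panel 0.77 [224.3, 249.6, 283.1, 321.4]
scene panel 0.76 [378.7, 194.5, 459.2, 293.0]
scene panel 0.73 [333.2, 144.2, 370.6, 204.2]
scene panel 0.63 [275.6, 170.2, 339.2, 260.2]
scene glue_c 0.9 [173.3, 187.8, 195.6, 228.4]
scene glue_c 0.24 [132.4, 102.6, 206.3, 143.2]
scene tin_c 0.67 [213.3, 214.7, 243.8, 246.0]
scene sander_c 0.86 [237.3, 135.2, 272.5, 164.3]
side [0.24658917 1.2307473  0.73373118]
side box 0.69 [249.0, 138.9, 314.5, 195.3]
side flap_bar 0.98 [251.3, 139.3, 312.5, 167.0]
side panel 0.87 [293.3, 226.4, 348.8, 298.0]
side panel 0.78 [226.9, 246.8, 316.8, 375.2]
side panel 0.78 [150.0, 187.3, 195.1, 263.9]
side panel 0.75 [213.1, 182.5, 283.7, 267.9]
side glue_c 0.61 [208.3, 195.4, 220.3, 233.2]
side glue_c 0.49 [207.8, 160.0, 222.6, 197.9]
side tin_c 0.7 [207.6, 195.3, 218.5, 232.5]
side sander_c 0.87 [295.6, 200.6, 315.7, 227.5]
wrist [ 0.62499273 -0.0690789   0.38393372]
```

View pics/scene.png

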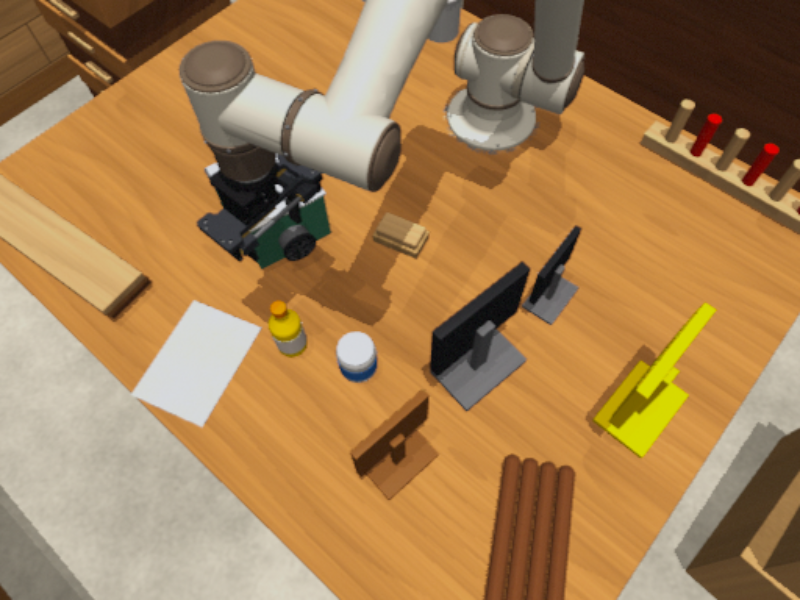

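View pics/side.png

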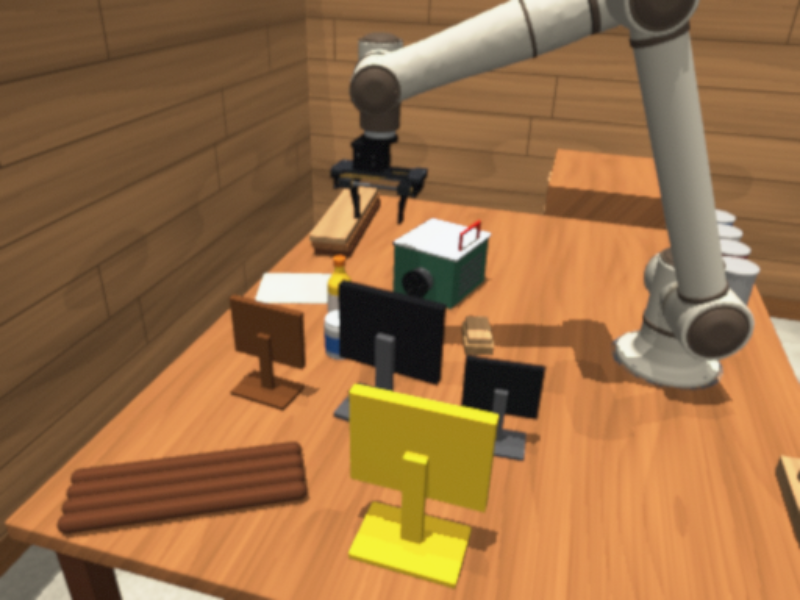

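The side view (800x600) shows the green box with its white-grey flap at (440,250) and the red bar at (470,235). There are four panel look-alikes: large black at (390,330), small black at (503,390), brown at (268,330) and yellow at (423,450). By the text the larger black one is meant: scene crop (276–339,170–260), side crop (213–284,182–268).

```bash
cat > h.py <<'E'
import numpy as np, cv2
def load(f): return dict(np.load(f))
def cloud(s):
    d=s["d"]; v,u=np.mgrid[0:384,0:512]; K=s["K"]
    c=np.stack([(u-K[0,2])/K[0,0]*d,(v-K[1,2])/K[1,1]*d,d],-1)
    X=(c-s["t"])@s["R"]; X[d<=0]=np.nan; return X
def snap(n,f):
    from cell import eyes
    m=eyes.camera_model(n); im,d=eyes.snapshot(n)
    s=dict(im=im,d=d,K=np.array(m["camera_matrix"]),R=np.array(m["R"]),t=np.array(m["t"])); np.savez(f,**s); return s
def rect(P):
    r=cv2.minAreaRect((P[:,:2]*1000).astype(np.float32)); return r
E
python3 - <<'E'
from h import *
for n,e in [("scene",(270,165,345,265)),("scene",(330,140,374,208)),("side",(210,178,288,272)),("side",(290,222,352,300))]:
    X=cloud(load(n+"0.npz"))[e[1]:e[3],e[0]:e[2]].reshape(-1,3)
    P=X[(X[:,2]>.03)&(X[:,2]<.26)]
    print(n,e,len(P),"zmax",np.percentile(P[:,2],[99,99.8]))
    im=load(n+"0.npz")["im"][e[1]:e[3],e[0]:e[2]].reshape(-1,3)
    Q=X[(X[:,2]>.09)&(X[:,2]<.26)&(im.max(1)<60)]
    print(rect(Q), Q.mean(0))
# box from side/wrist
for n in ["side","wrist","scene"]:
    s=load(n+"0.npz");X=cloud(s).reshape(-1,3);im=s["im"].reshape(-1,3).astype(int)
    g=(im[:,1]>im[:,0]+15)&(im[:,1]>im[:,2]+5)&(X[:,2]>.01)&(X[:,2]<.2)
    r=(im[:,0]>130)&(im[:,1]<60)&(im[:,2]<60)&(X[:,2]>.1)&(X[:,2]<.25)&(X[:,0]>.3)
    if g.sum(): print(n,"green",g.sum(),rect(X[g]),X[g].mean(0))
    if r.sum()>3: print(n,"red",r.sum(),rect(X[r]),X[r].min(0),X[r].max(0))
s=load("wrist0.npz"); cv2.imwrite("pics/w0.png",s["im"][:,:,::-1])
a=load("side0.npz")["im"][170:310,140:360,::-1]
cv2.imwrite("pics/crop.png",cv2.resize(a,None,fx=3,fy=3,interpolation=2))
E
```

```text
scene (270, 165, 345, 265) 2165 zmax [0.23864491 0.23938953]
((477.9666748046875, 343.4784240722656), (34.87902069091797, 236.8959503173828), 80.68480682373047) [0.50967488 0.33748039 0.18588102]
scene (330, 140, 374, 208) 756 zmax [0.23818638 0.23931918]
((341.2464599609375, 356.7401428222656), (29.083484649658203, 199.4362030029297), 85.82706451416016) [0.34666394 0.35787837 0.15959768]
side (210, 178, 288, 272) 5590 zmax [0.23668986 0.23719217]
((501.44329833984375, 339.39349365234375), (38.6355094909668, 191.400390625), 80.91329956054688) [0.49528948 0.34191778 0.16926673]
side (290, 222, 352, 300) 2843 zmax [0.23610292 0.23682632]
((301.266845703125, 365.3247375488281), (121.59687042236328, 19.176517486572266), 3.4301066398620605) [0.30088339 0.36187809 0.12593037]
side green 997 ((488.814208984375, -110.0688705444336), (225.26626586914062, 120.77972412109375), 29.6380615234375) [ 0.5112646  -0.08921824  0.07458251]
side red 9 ((439.1952819824219, -171.55596923828125), (34.81332015991211, 4.316914081573486), 84.35336303710938) [ 0.43586498 -0.18882178  0.15622293] [ 0.44305596 -0.15444615  0.17811688]
wrist green 1165 ((546.7206420898438, -80.36172485351562), (0.5205726623535156, 147.97569274902344), 73.34705352783203) [ 0.54951167 -0.08118188  0.0874496 ]
wrist red 362 ((462.4380798339844, -110.40023040771484), (24.999229431152344, 7.165419578552246), 77.26509857177734) [ 0.45980744 -0.12304014  0.17037508] [ 0.46791725 -0.09820251  0.17701486]
scene green 698 ((568.3834838867188, -137.52642822265625), (117.13470458984375, 231.6424560546875), 26.034826278686523) [ 0.53857881 -0.0803969   0.07083545]
```

View pics/w0.png

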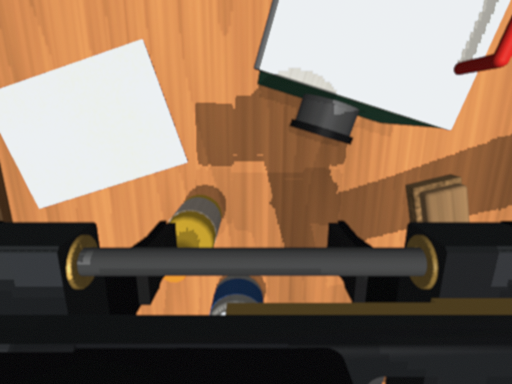

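View pics/crop.png

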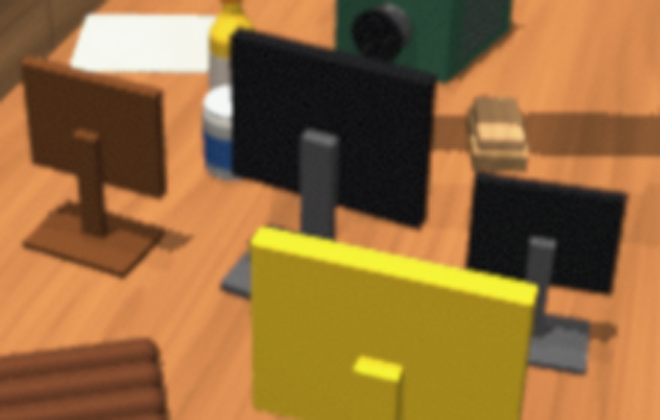

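The crop confirms it: the large black one at scene (307,215), side (248,225), is about 190 mm wide against about 120 mm for the small one, and it is neither brown nor yellow. Next I move above the bar for a close look.

{"api": "play_rows", "payload": {
  "moves": [20,40,-10,0.07,0,40,80,-20,0.15,0,55,120,-30,0.22,0,70,165,-40,0.29,0,70,165,-40,0.29,0,70,165,-40,0.29,0,70,165,-40,0.29,0,70,165,-40,0.29,0]
}}

```text
t: 1.52
position: [0.4606, -0.0698, 0.2627]
tcp_rot: [0.0, -0.598, 0.802, -0.0]
force: [0.5, 0.9, 0.4]
gripper_width: 0.046
grip_force: 0.0
```

```bash
cat > m.py <<'E'
from h import *
from cell import telemetry, spotter
from scipy.spatial.transform import Rotation as Ro
def pose():
    o=telemetry.get_obs(); q=o["tcp_rot"]; return np.array(o["position"]),Ro.from_quat([q[1],q[2],q[3],q[0]]).as_matrix(),o
E
python3 - <<'E'
from m import *
p,R,o=pose(); print(o["t"],p,R.round(3).tolist(),o["gripper_width"])
s=snap("wrist","w1.npz");X=cloud(s).reshape(-1,3);im=s["im"].reshape(-1,3).astype(int)
r=(im[:,0]>120)&(im[:,1]<70)&(im[:,2]<70)&(X[:,2]>.14)&(X[:,2]<.2)
print("red",r.sum(),rect(X[r]),np.percentile(X[r,2],[5,50,95,99]))
t=r&(X[:,2]>.17); print("bar",rect(X[t]),np.median(X[t],0))
f=(np.abs(X[:,2]-.131)<.006); print("flap",rect(X[f]),np.median(X[f],0))
cv2.imwrite("pics/w1.png",s["im"][:,:,::-1])
for n in ["scene","side"]:
    s=snap(n,n+"1.npz")
    for k in ["glue_c","tin_c","sander_c"]:
        for d in spotter.masks_of(n,k)[:2]:
            P=cloud(s)[d["region"]]; P=P[P[:,2]>.02]; print(n,k,round(d["p"],2),np.nanmedian(P,0).round(3),np.nanpercentile(P[:,2],98).round(3))
    X=cloud(s); 
    e=(270,165,345,265) if n=="scene" else (210,178,288,272)
    Q=X[e[1]:e[3],e[0]:e[2]].reshape(-1,3); i=s["im"][e[1]:e[3],e[0]:e[2]].reshape(-1,3)
    b=(i.max(1)<50)&(Q[:,2]>.18)&(Q[:,2]<.25);Q=Q[b]
    a=np.radians(80.9);nx=np.array([np.cos(a),np.sin(a)]);ny=np.array([-nx[1],nx[0]])
    print(n,"panel along x pct",np.percentile(Q[:,:2]@nx,[2,25,50,75,98]).round(4),"y",np.percentile(Q[:,:2]@ny,[.5,2,98,99.5]).round(4),cv2.fitLine(Q[:,:2].astype(np.float32),cv2.DIST_HUBER,0,.001,.001).ravel())
E
```

```text
1.5167 [ 0.4606407  -0.06979055  0.26265752] [[-0.286, -0.958, 0.001], [-0.958, 0.286, 0.0], [-0.0, -0.001, -1.0]] 0.04599178835077202
red 1262 ((449.7285461425781, -145.84732055664062), (96.52239990234375, 8.625524520874023), 72.92131805419922) [0.17301664 0.17470577 0.17610559 0.17661729]
bar ((449.7285461425781, -145.84732055664062), (96.52239990234375, 8.625524520874023), 72.92131805419922) [ 0.44867899 -0.14955074  0.17470577]
flap ((517.8079833984375, -164.4727325439453), (178.2445068359375, 169.66847229003906), 73.50161743164062) [ 0.51779489 -0.17557249  0.13037162]
scene glue_c 0.69 [0.697 0.074 0.098] 0.152
scene tin_c 0.75 [0.649 0.193 0.079] 0.084
scene sander_c 0.95 [0.389 0.068 0.039] 0.045
scene panel along x pct [0.4001 0.4074 0.4149 0.4162 0.4172] y [-0.5358 -0.5353 -0.3549 -0.3511] [ 0.98417276 -0.17721179  0.5158913   0.33656108]
side glue_c 0.63 [0.695 0.078 0.1  ] 0.201
side glue_c 0.25 [ 0.51  -0.146  0.132] 0.175
side tin_c 0.5 [0.656 0.212 0.065] 0.083
side sander_c 0.7 [0.383 0.083 0.039] 0.044
side panel along x pct [0.4032 0.4138 0.4152 0.4163 0.4184] y [-0.5323 -0.5283 -0.349  -0.3474] [ 0.9875513  -0.15729757  0.46754894  0.34555447]
```

View pics/w1.png

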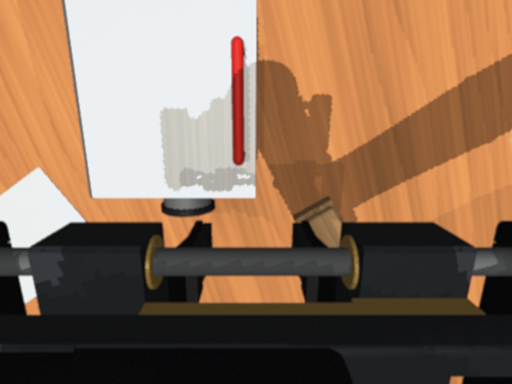

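The wrist view shows the red bar at column 238, rows 38–163, running along the image vertical. It sits at world (0.450,-0.146), centre about 0.171 high. I descend over it and grip it lightly, so it can turn in the fingers.

{"api": "play_rows", "payload": {
  "moves": [35,-6,0,0,0,76,-12,0,0,0,76,-12,30,0,0,76,-12,60,0,0,76,-12,85,0,0,76,-12,108,0,0,76,-12,108,0,0,76,-12,108,0,0]
}}

```text
t: 2.63
position: [0.4494, -0.1464, 0.1541]
tcp_rot: [-0.001, -0.598, 0.802, 0.001]
force: [0.6, -0.6, 0.7]
gripper_width: 0.0434
grip_force: 0.0
```

{"api": "play_rows", "payload": {
  "moves": [0,0,0,0,1,0,0,0,0,1,0,0,0,0,1,0,0,0,0,1,0,0,0,0,1,0,0,0,0,1,0,0,0,0,1,0,0,0,0,1],
  "squeeze": 12
}}

```text
t: 3.3
position: [0.4499, -0.1462, 0.1549]
tcp_rot: [0.0, -0.598, 0.802, -0.0]
force: [0.3, 0.0, 2.4]
gripper_width: 0.009
grip_force: 12.0
```

Run:
```python
from m import *
p,R,o=pose(); print(o["t"],p,R.round(3).tolist(),o["gripper_width"],o["force"])
h=np.array([.595,-.1885,.125]); ax=np.array([.958,-.2868,0]);
g=p+.019*R[:,2]; g=p-.019*R[:,2]
v=g-h; a=np.hypot(v@ax,v[2]); ph0=np.arctan2(v[2],-(v@ax)); print("r",a,"phi0",ph0)
a=.157; 
for th in np.arange(.1,1.95,.1):
    q0=np.array([-(.157)*np.cos(.2976),.157*np.sin(.2976)]); q=np.array([-a*np.cos(.2976+th),a*np.sin(.2976+th)])
    d=q-q0; dw=ax*d[0]+np.array([0,0,d[1]]); print(round(th,1),(R.T@dw*1000).round(1))
```

```text
3.3 [ 0.44990181 -0.14621557  0.15491315] [[-0.286, -0.958, 0.0], [-0.958, 0.286, -0.0], [-0.0, -0.0, -1.0]] 0.00903996196936934 [0.31635717 0.02414271 2.3544503 ]
r 0.15885811362250848 phi0 0.3129898785336471
0.1 [  0.   -5.4 -14.8]
0.2 [  0.  -12.2 -28.9]
0.3 [  0.  -20.3 -42.3]
0.4 [  0.  -29.8 -54.8]
0.5 [  0.  -40.5 -66.3]
0.6 [  0.  -52.2 -76.7]
0.7 [  0.1 -65.  -85.8]
0.8 [  0.1 -78.6 -93.7]
0.9 [ 1.000e-01 -9.290e+01 -1.001e+02]
1.0 [ 1.000e-01 -1.078e+02 -1.051e+02]
1.1 [ 1.000e-01 -1.231e+02 -1.086e+02]
1.2 [ 1.000e-01 -1.387e+02 -1.105e+02]
1.3 [ 1.000e-01 -1.544e+02 -1.108e+02]
1.4 [   0.2 -170.  -109.6]
1.5 [   0.2 -185.5 -106.9]
1.6 [ 2.000e-01 -2.005e+02 -1.026e+02]
1.7 [ 2.000e-01 -2.151e+02 -9.680e+01]
1.8 [ 2.000e-01 -2.291e+02 -8.960e+01]
1.9 [ 2.000e-01 -2.422e+02 -8.100e+01]
```

{"api": "play_rows", "payload": {
  "moves": [0,-5,-15,0,1,0,-12,-29,0,1,0,-20,-42,0,1,0,-30,-55,0,1,0,-40,-66,0,1,0,-52,-77,0,1,0,-65,-86,0,1,0,-79,-94,0,1]
}}

```text
t: 3.97
position: [0.5241, -0.1685, 0.2498]
tcp_rot: [-0.001, -0.598, 0.802, 0.001]
force: [-3.6, 2.2, 2.9]
gripper_width: 0.0095
grip_force: 12.0
```

{"api": "play_rows", "payload": {
  "moves": [0,-14,-6,0,1,0,-29,-11,0,1,0,-44,-15,0,1,0,-60,-17,0,1,0,-75,-17,0,1,0,-91,-16,0,1,0,-106,-13,0,1,0,-121,-9,0,1]
}}

```text
t: 4.63
position: [0.6417, -0.2038, 0.2574]
tcp_rot: [-0.001, -0.597, 0.802, 0.0]
force: [-1.2, -0.8, -0.1]
gripper_width: 0.0094
grip_force: 12.0
```

{"api": "play_rows", "payload": {
  "moves": [0,-8,3,0,1,0,-15,6,0,1,0,-22,9,0,1,0,-29,13,0,1,0,-36,17,0,1,0,-42,22,0,1,0,-42,22,0,1,0,-42,22,0,1]
}}

```text
t: 5.3
position: [0.682, -0.2158, 0.2353]
tcp_rot: [-0.0, -0.597, 0.802, -0.0]
force: [-0.7, -2.0, 0.6]
gripper_width: 0.0094
grip_force: 12.0
```

{"api": "play_rows", "payload": {
  "moves": [0,0,0,0,0.4,0,0,0,0,0.4,0,0,0,0,0.4,0,0,0,0,0.4,0,0,-20,0,0.4,0,0,-50,0,0.4,0,0,-85,0,0.4,0,0,-105,0,0.4]
}}

```text
t: 5.97
position: [0.682, -0.2156, 0.3452]
tcp_rot: [0.001, -0.598, 0.802, -0.002]
force: [-0.9, -1.3, 1.0]
gripper_width: 0.0265
grip_force: 0.0
```

{"api": "play_rows", "payload": {
  "moves": [0,20,-5,0,0.4,0,50,-5,0,0.4,-20,85,-5,0,0.4,-40,120,-5,0,0.4,-70,150,-5,0,0.4,-70,170,-5,0,0.4,-70,170,-5,0,0.4,-70,170,-5,0,0.4]
}}

```text
t: 6.63
position: [0.538, -0.099, 0.3469]
tcp_rot: [0.001, -0.598, 0.801, -0.001]
force: [0.2, 0.6, -0.5]
gripper_width: 0.0261
grip_force: 0.0
```

Run:
```python
from m import *
p,R,o=pose(); print(o["t"],p,R.round(3).tolist(),o["gripper_width"],o["force"])
s=snap("wrist","w2.npz"); cv2.imwrite("pics/w2.png",s["im"][:,:,::-1])
X=cloud(s).reshape(-1,3);im=s["im"].reshape(-1,3).astype(int)
r=(im[:,0]>120)&(im[:,1]<0.75*im[:,0])&(im[:,2]<60)&(X[:,2]>.09)&(X[:,2]<.125)
print("orange",r.sum(),rect(X[r]),np.percentile(X[r],[2,50,98],axis=0))
```

```text
6.6333 [ 0.53804168 -0.0990232   0.34689283] [[-0.284, -0.959, 0.002], [-0.959, 0.284, 0.0], [-0.001, -0.002, -1.0]] 0.026121103259321717 [ 0.22667242  0.55854788 -0.50387863]
orange 36 ((530.1095581054688, -170.08984375), (37.1705436706543, 0.8682856559753418), 73.2986068725586) [[ 0.52461627 -0.18728037  0.09020175]
 [ 0.5322412  -0.16295152  0.10283825]
 [ 0.53539349 -0.15279091  0.11115255]]
```

View pics/w2.png

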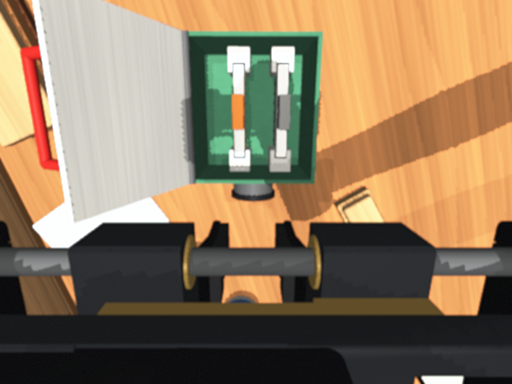

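The flap stays open at its stop, and the orange tab sits at (238,112) in the hinge-side slot. The grey tab is at (283,112).

Run:
```python
from m import *
s=load("w2.npz"); X=cloud(s); im=s["im"]; hsv=cv2.cvtColor(im,cv2.COLOR_RGB2HSV)
m=np.zeros(im.shape[:2],bool); m[80:150,225:255]=True
m&=(hsv[...,0]<20)&(hsv[...,1]>110)&(X[...,2]<.2)&(X[...,2]>.05)
P=X[m]; print(m.sum(),np.percentile(P,[1,25,50,75,99],axis=0).round(4))
ax=np.array([.958,-.287]);T=P[P[:,2]>.108]; print("top",len(T),rect(T),np.percentile(T[:,2],[5,50,95]))
g=(hsv[...,0]>60)&(hsv[...,0]<90)&(hsv[...,1]>90)&(np.abs(X[...,2]-.125)<.004); print("rim",rect(X[g]))
p,R,o=pose()
for q in [rect(T)[0],(537.5,-171.3)]: print((R.T@(np.array([q[0]/1e3,q[1]/1e3,p[2]])-p)*1000).round(1))
```

```text
440 [[ 0.5243 -0.1921  0.0644]
 [ 0.5314 -0.1818  0.1094]
 [ 0.5354 -0.1719  0.1101]
 [ 0.5395 -0.1617  0.1108]
 [ 0.5476 -0.1511  0.112 ]]
top 374 ((536.82470703125, -171.23153686523438), (41.95173263549805, 12.950321197509766), 72.91642761230469) [0.10899013 0.11033655 0.11160133]
rim ((515.19873046875, -164.77386474609375), (178.54161071777344, 153.10646057128906), 73.22767639160156)
[ 69.3 -18.6  -0. ]
[ 69.2 -19.3  -0. ]
```

With the fingers closing along box x, the 190 mm gripper body would hit the open flap. So I turn it a quarter and grip the tab across its 44 mm width.

{"api": "play_rows", "payload": {
  "moves": [10,-3,0,0.12,-0.6,25,-6,0,0.24,-0.6,40,-10,0,0.36,-0.6,55,-14,0,0.48,-0.6,69,-19,0,0.6,-0.6,69,-19,0,0.72,-0.6,69,-19,0,0.84,-0.6,69,-19,0,0.95,-0.6]
}}

```text
t: 7.35
position: [0.538, -0.1726, 0.3446]
tcp_rot: [-0.001, -0.161, 0.987, 0.0]
force: [-0.2, -1.0, 1.5]
gripper_width: 0.0676
grip_force: 0.0
```

{"api": "play_rows", "payload": {
  "moves": [0,0,0,0.12,-0.6,0,0,10,0.24,-0.6,0,0,25,0.36,-0.6,0,0,45,0.48,-0.6,0,0,65,0.6,-0.6,0,0,80,0.621,-0.6,0,0,80,0.621,-0.6,0,0,80,0.621,-0.6]
}}

```text
t: 8.02
position: [0.5376, -0.1721, 0.2646]
tcp_rot: [-0.001, 0.145, 0.989, -0.0]
force: [0.0, -0.1, -0.2]
gripper_width: 0.0697
grip_force: 0.0
```

Run:
```python
from m import *
p,R,o=pose(); print(o["t"],p,R.round(3).tolist(),o["gripper_width"],o["force"],o["joints"].round(2))
print((R.T@(np.array([.537,-.1712,.082])-p)*1000).round(1))
y=R[:2,1]; print(np.degrees(np.arctan2(y[1],y[0])))
```

```text
8.0167 [ 0.53756557 -0.17210173  0.26459548] [[-0.958, 0.286, -0.002], [0.286, 0.958, -0.0], [0.002, -0.001, -1.0]] 0.0696760175854967 [ 0.03983429 -0.14223032 -0.21861988] [-0.02  0.26 -0.07  0.   -1.24 -1.84]
[  0.4   0.9 182.6]
73.37052091943862
```

{"api": "play_rows", "payload": {
  "moves": [0,1,35,0,-0.6,0,1,70,0,-0.6,0,1,100,0,-0.6,0,1,130,0,-0.6,0,1,155,0,-0.6,0,1,172,0,-0.6,0,1,182,0,-0.6,0,1,182,0,-0.6]
}}

```text
t: 8.68
position: [0.5374, -0.1706, 0.0822]
tcp_rot: [-0.001, 0.145, 0.989, -0.0]
force: [-0.5, -0.7, -0.1]
gripper_width: 0.0696
grip_force: 0.0
```

{"api": "play_rows", "payload": {
  "moves": [0,0,0,0,1,0,0,0,0,1,0,0,0,0,1,0,0,0,0,1,0,0,0,0,1,0,0,0,0,1,0,0,0,0,1,0,0,0,0,1],
  "squeeze": 35
}}

```text
t: 9.35
position: [0.5381, -0.1706, 0.0846]
tcp_rot: [0.001, 0.144, 0.99, -0.0]
force: [-0.3, -0.9, 5.2]
gripper_width: 0.0434
grip_force: 35.0
```

Gripped (43 mm). I draw it straight up, slowly at first.

{"api": "play_rows", "payload": {
  "moves": [0,0,-5,0,1,0,0,-12,0,1,0,0,-22,0,1,0,0,-34,0,1,0,0,-48,0,1,0,0,-62,0,1,0,0,-76,0,1,0,0,-90,0,1]
}}

```text
t: 10.02
position: [0.5371, -0.1701, 0.1746]
tcp_rot: [-0.0, 0.145, 0.989, 0.0]
force: [-0.2, -0.9, -2.1]
gripper_width: 0.0437
grip_force: 35.0
```

{"api": "play_rows", "payload": {
  "moves": [0,0,-20,0,1,0,0,-40,0,1,0,0,-65,0,1,0,0,-90,0,1,0,0,-115,0,1,0,0,-130,0,1,0,0,-130,0,1,0,0,-130,0,1]
}}

```text
t: 10.68
position: [0.5373, -0.17, 0.304]
tcp_rot: [0.001, 0.145, 0.989, 0.001]
force: [0.5, -0.0, -2.4]
gripper_width: 0.0439
grip_force: 35.0
```

Run:
```python
from m import *
p,R,o=pose(); print(o["t"],p,R.round(3).tolist(),o["gripper_width"],o["force"],o["joints"].round(2))
# filter_c: tab centre offset; target
y=R[:2,1]; print(np.degrees(np.arctan2(y[1],y[0])))
print((R.T@(np.array([.485,.234,.23])-p)*1000).round(1))
s=snap("side","s2.npz"); s2=snap("scene","c2.npz")
cv2.imwrite("pics/both2.png",np.hstack([s["im"][60:360,150:400],s2["im"][60:360,80:480]])[:,:,::-1])
```

```text
10.6833 [ 0.53727377 -0.16999912  0.30398586] [[-0.958, 0.286, 0.001], [0.286, 0.958, 0.001], [-0.001, 0.001, -1.0]] 0.04386615613716189 [ 0.51591953 -0.00529497 -2.43927197] [-0.02  0.23 -0.01 -0.   -1.33 -1.84]
73.3617580405211
[165.8 372.   74.3]
```

View pics/both2.png

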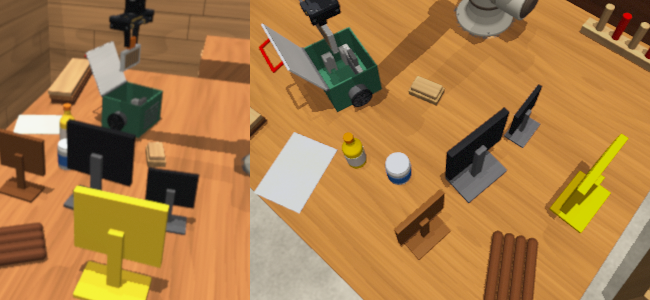

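The plate is out, with the flap open and the grey plate home. I carry it to the panel at this height, which clears the 150 mm bottle, while turning it.

{"api": "play_rows", "payload": {
  "moves": [8,20,0,-0.05,1,22,50,0,-0.15,1,37,85,0,-0.27,1,53,120,0,-0.39,1,68,155,0,-0.51,1,84,190,0,-0.63,1,98,220,0,-0.75,1,105,235,0,-0.87,1]
}}

```text
t: 11.45
position: [0.5026, 0.0877, 0.3017]
tcp_rot: [-0.002, -0.29, 0.957, 0.0]
force: [-0.2, -0.0, -1.9]
gripper_width: 0.0435
grip_force: 35.0
```

{"api": "play_rows", "payload": {
  "moves": [0,0,0,-0.12,1,0,0,0,-0.24,1,0,0,0,-0.36,1,0,0,0,-0.48,1,0,0,0,-0.6,1,0,0,0,-0.72,1,0,0,0,-0.832,1,0,0,0,-0.832,1]
}}

```text
t: 12.12
position: [0.5033, 0.0847, 0.3017]
tcp_rot: [-0.002, -0.649, 0.76, 0.001]
force: [0.0, -0.8, -1.9]
gripper_width: 0.0439
grip_force: 35.0
```

Run:
```python
from m import *
p,R,o=pose(); print(o["t"],p,R.round(3).tolist(),o["gripper_width"],o["force"],o["joints"].round(2))
y=R[:2,1]; print(np.degrees(np.arctan2(y[1],y[0])))
print((R.T@(np.array([.485,.234,.208])-p)*1000).round(1))
```

```text
12.1167 [0.5033437  0.08466593 0.30173429] [[-0.157, -0.988, -0.004], [-0.988, 0.157, -0.001], [0.002, 0.003, -1.0]] 0.0438590039037283 [ 0.00221316 -0.78640866 -1.85550343] [ 0.48  0.14 -0.13 -0.   -1.31 -0.64]
170.98896040581587
[-144.8   41.2   93.6]
```

{"api": "play_rows", "payload": {
  "moves": [-25,8,5,0,1,-50,15,20,0,1,-75,22,40,0,1,-100,30,60,0,1,-120,36,75,0,1,-135,40,87,0,1,-145,41,93,0,1,-145,41,93,0,1]
}}

```text
t: 12.78
position: [0.4857, 0.2354, 0.208]
tcp_rot: [-0.002, -0.649, 0.761, 0.0]
force: [0.5, 0.8, -2.1]
gripper_width: 0.0436
grip_force: 35.0
```

Run:
```python
from m import *
p,R,o=pose(); print(o["t"],p,o["gripper_width"],o["grip_force"],o["force"])
a=np.radians(80.9);nx=np.array([np.cos(a),np.sin(a)]);ny=np.array([-nx[1],nx[0]])
print("tcp u,v",p[:2]@nx,p[:2]@ny)
ims=[]
for n in ["scene","wrist","side"]:
    s=snap(n,n+"9.npz"); ims.append(s["im"][:,:,::-1]); X=cloud(s).reshape(-1,3)
    b=(X[:,2]>.21)&(X[:,2]<.25)&(s["im"].reshape(-1,3).max(1)<90)
    u=X[:,:2]@nx; v=X[:,:2]@ny; b&=(u>.35)&(u<.46)&(v>-.56)&(v<-.32)
    if b.sum()>20: print(n,b.sum(),"panel top u",np.percentile(u[b],[1,10,50,90,99]).round(3),"v",np.percentile(v[b],[1,99]).round(3),cv2.fitLine(X[b,:2].astype(np.float32),cv2.DIST_HUBER,0,.001,.001).ravel()[:2])
cv2.imwrite("pics/end.png",np.hstack([ims[0][100:400,180:400],ims[1][:300,:],])[:, :790])
```

```text
12.7833 [0.48572622 0.23536208 0.20802202] 0.0435992902434316 35.00010576099157 [ 0.45335605  0.82427349 -2.1452161 ]
tcp u,v 0.30922128652112907 -0.4423883630557433
scene 803 panel top u [0.397 0.4   0.411 0.416 0.417] v [-0.535 -0.351] [ 0.9867331  -0.16235098]
side 801 panel top u [0.398 0.405 0.415 0.417 0.419] v [-0.531 -0.347] [ 0.9868988  -0.16134067]Traceback (most recent call last):
  File "<stdin>", line 11, in <module>
    return _nx.concatenate(arrs, 1, dtype=dtype, casting=casting)
           ~~~~~~~~~~~~~~~^^^^^^^^^^^^^^^^^^^^^^^^^^^^^^^^^^^^^^^
ValueError: all the input array dimensions except for the concatenation axis must match exactly, but along dimension 0, the array at index 0 has size 284 and the array at index 1 has size 300
```

Run:
```python
from h import *
a=load("scene9.npz")["im"][70:370,80:400,::-1]; b=load("wrist9.npz")["im"][:300,:460,::-1]
cv2.imwrite("pics/end.png",np.hstack([a,b]))
```

```text
(no output)
```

View pics/end.png

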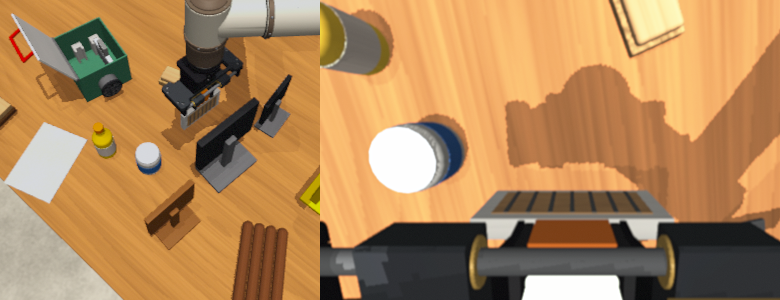

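The scene crop shows the flap open, and the plate hanging squarely before the panel. The wrist crop shows the mesh at (575,205) and the orange tab at (570,235). A quick tilt check from the depth image comes before handing in.

Run:
```python
from m import *
s=load("wrist9.npz"); X=cloud(s)[188:222,160:350].reshape(-1,3); X=X[(X[:,2]>.1)&(X[:,2]<.24)]
a=np.radians(80.9);nx=np.array([np.cos(a),np.sin(a)]);ny=np.array([-nx[1],nx[0]])
u=X[:,:2]@nx;v=X[:,:2]@ny
k=np.abs(u-np.median(u))<.02
A=np.c_[v[k],X[k,2],np.ones(k.sum())]; print(k.sum(),np.linalg.lstsq(A,u[k],rcond=None)[0],np.percentile(u,[5,50,95]),np.percentile(X[k,2],[1,99]),np.percentile(v[k],[1,99]))
```

```text
5438 [0.00197616 0.01330964 0.29909651] [0.29954493 0.30044197 0.30154349] [0.13216089 0.20282249] [-0.50240393 -0.38335065]
```

```bash
python3 -c "
from cell import manip
print(manip.close_job())"
```

```text
the job is handed in; nothing more can be done
None
```

I handed the job in with the flap open and the orange-tabbed plate gripped upright and square, about 9 cm before the middle of the lit face. The grey-tabbed plate, bottle, tin and block looked undisturbed in the last pictures, and the hand-in returned no verdict.

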